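Shorten the telescoping flask support by one hole

TASK

The receiving flask stands one hole too far out from the outlet above it. Squeeze in both spring buttons of the telescoping support together, slide the square outer tube one hole towards the end block until both buttons snap out into the next holes, and let go. Do it gently: never force the tube against the buttons, keep the flask standing in its cradle, and leave everything else on the bench where it is.

Things in the scene. Friction and masses are not known exactly. Their poses are not given: they have to be found in the camera images.
- rig: fixed grey support: base rail 110 x 400 x 8 mm, end block (y = -142 mm, top 113 mm high), post (x = +130, y = +205 mm, 288 mm high) with a glass arm over the flask. Origin on the bench below the midpoint of the two buttons; z up, y along the tube from the end block towards the flask (y = +165 mm), x across the tube. The tube's axis is level, 80 mm above the bench
- sleeve (a point): sliding outer aluminium tube, 36 mm square (62 to 98 mm up), 2 mm wall, 145 mm long, carrying the black cradle. Each upright side has 3 square holes (13.5 x 14 mm, 0.75 mm play round a button), evenly spaced, 20 to 50 mm (not known closer); buttons start in the 1st from the end block, must end in the 2nd. Rubs with 6 N; 6 N more to push the domes under the wall. Point: on its axis
- slide (a joint): travel of the outer tube towards the end block (along the rig's -y), m; about 0 at the start, grows as the support gets shorter; free from -0.020 to 0.083 but for the buttons
- button_near (a joint): how far the button on the -x side of the tube is pressed in, m: 0 fully out, 0.0050 flush with the outer tube's side, about 0.0070 when held under the tube's wall, 0.009 stop. Spring: 1.5 N at 0, 2.5 N flush, 2.9 N under the wall. A button stands 8 N of push from the tube
- button_far (a joint): the same for the button on the +x side of the tube
- tip_near (a point): tip of the round-domed steel button (12 mm across, stands 5 mm out of the tube's side) on the rig's -x side, 80 mm above the bench; over both tips 46 mm
- tip_far (a point): tip of the same button on the rig's +x side
- outlet (a point): mouth of the glass outlet, 216 mm above the bench; the flask's mouth lies below it when the support is one hole shorter
- flask: conical glass flask, 82 mm wide, 126 mm high, 140 g, standing loose in the 14 mm deep cradle; origin at the centre of its underside, z up
- cork_ring: cork flask ring, 84 mm wide, 26 mm high (bystander); origin at its foot
- amber_bottle: small amber glass bottle, 54 mm wide, 105 mm high (bystander); origin at its foot
- beaker: glass beaker, 66 mm wide, 75 mm high (bystander); origin at its foot
- spatula: steel lab spatula lying flat (bystander); origin at its foot
- white_jar: white jar, 72 mm wide, 70 mm high (bystander); origin at its foot
- stopper: dark rubber stopper, 30 mm wide, 30 mm high (bystander); origin at its foot

How it is judged (in metres and radians):
On the way, in this order (a step that is already met when the one before it is completed fails the run):
1. both buttons are squeezed in while the tube is still at its old hole (value of joint each of button_near, button_far above 0.0035 m and value of joint slide between -0.006 and 0.006 m), for 0.1 s.
2. the tube is between the two holes, both buttons held in by its wall (value of joint each of button_near, button_far above 0.006 m and value of joint slide between 0.01 and 0.032 m), for 0.05 s.
At the end, for the whole second after the job is handed in: the outer tube is one hole shorter (41 mm of travel, within 2 mm), both buttons stand out of the next holes (pressed in less than 1.5 mm), and the flask stands upright (within 0.1 rad) at rest in its cradle with its centre within 10 mm of the outlet's axis (value of joint slide between 0.039 and 0.043 m and value of joint each of button_near, button_far below 0.0015 m and angle between flask's own z axis and vertical below 0.1 rad and horizontal distance between flask and outlet below 0.01 m and height (world z) of flask between 0.06 and 0.072 m and linear speed of flask below 0.02 m/s); the robot touches nothing.
It fails at once if the outer tube is forced against the buttons with more than 8 N on either (contact force between any of button_near, button_far and slide above 8 N).
It fails at once if the tube is slid past the next hole (value of joint slide above 0.052 m).
It fails at once if the tube is slid out the wrong way (value of joint slide below -0.01 m).
It fails at once if the flask is tipped or leaves its cradle (angle between flask's own z axis and vertical above 0.35 rad or height (world z) of flask above 0.09 m or height (world z) of flask below 0.05 m).
It fails at once if another thing on the bench is pushed more than 30 mm (distance of any of cork_ring, amber_bottle, beaker, spatula, white_jar, stopper from where it was at the start of the episode above 0.03 m).
It also fails if it takes over 43 s, if anything falls off the work surface, if the arm or the gripper's body presses on something with over 40 N, if the wrist force passes 120 N, or if a joint passes its speed limit or range.

ROBOT

A 7-joint arm with a two-finger parallel gripper is mounted at the origin on the work surface. World frame = base frame: x ahead of the robot, y to its left, z up, the work surface at z = 0. Lengths are in m, angles in degrees, forces in N, time in s.
With the tool pointing down it reaches from about 0.425 to 0.875 m from the base axis. Payload 4.7 kg.
Tool frame: the origin (TCP) lies between the finger pads; the fingertips stand 8 mm ahead of it and the grasp point (between the pads) lies 11 mm behind it (env.tip_extent is the distance from the TCP to the fingertips, in m); z points along the fingers, y is the line along which they close (so a half turn about z gives the same grasp; the last joint's range is limited). The gripper opens to 87 mm and grips with 3 to 60 N. Pads are 19 mm wide; open, the fingers measure 117 mm over their backs; the gripper's body (75 mm by 190 mm) begins 51 mm behind the grasp point.
Start: joints at [-69.838, 18.392, -4.016, 83.108, 1.295, 78.541, -3.26], TCP at [0.215, 0.613, 0.231] pointing down, gripper open.
Joint ranges: [-163.93, 163.93], [-17.29, 119.83], [-79.2, 71.16], [3.27, 140.29], [-89.18, 269.18], [5.43, 117.66], [-154.24, 154.24]. Speed limits (degrees/s): [147.25, 147.25, 180, 180, 180, 180, 180].

INTERFACE

Orientations are given as [roll, pitch, yaw] about the fixed x, y, z axes, in that order (R = Rz(yaw) Ry(pitch) Rx(roll)).
In Python, from cell import sensors, vision, workorder, env gives the robot as it stands.
- The arm moves only by the tool drive_tool, never from a script. Its argument "moves" is a list of rows, each an object of numbers: "x", "y", "z": the shift along the tool's x, y, z in mm; "rx", "ry", "rz": the turn, a rotation vector about the tool's x, y, z in rad; "fingers": the closure, from -1 (fully open) to 1 (shut). In form: [{"x": .., "y": .., "z": .., "rx": .., "ry": .., "rz": .., "fingers": ..}, ...]. A call has 1 to 20 rows; each row is the pose to reach, as a shift and turn from the pose commanded when the call began, along the tool's axes at that moment; what a row does not reach only later rows make up. A row lasts 1/8 s, in which the tool goes at most 62.5 mm and 10.7 degrees, less where a joint would pass 70% of its speed; a pose out of reach is approached as far as the arm can. A call with a gripper value outside its range is refused whole. The fingers move at their own pace and stop on an object; "force" is the grip in N (left out, the last holds). Time passes only in rows, so rows that repeat a pose let the fingers close. It gives the time, the measured TCP pose, the force, the opening and the grip force at its end, in the units of the state.
- sensors.get_obs(): the state, without advancing time (a new reading comes with each control period).
- vision.read_camera(name): name is "side" or "top" or "wrist"; returns a dict with "image" (480x640x3 uint8, red, green, blue), "fx", "fy", "cx", "cy" (pixels), "R" (3x3) and "t" (3): a world point X has camera coordinates R X + t. Camera axes: x right, y down, z forward; pixel columns grow to the right and rows downward; lengths in m; the calibration is good to about 2 mm. A picture is of the moment at which its call begins. There is no depth.
- workorder.sign_off(): hands the job in; it is judged then, once.
The state is a dict: "time_s": time; "qpos": joint angles; "joint_velocities": joint speeds; "effort": joint torques, N m; "tool_pos": TCP position; "tool_rot": TCP orientation; "force": force on the tool from outside, world axes, zero at the start; "wrist_torque": the same for the moment, N m; "grip_width": finger opening in m; "grasp_force": force on a finger pad.
Only numpy, scipy, OpenCV 4.12 (cv2) and the standard library are available. Lean on these libraries where they do the work, as an engineer would, in place of code of your own. Each camera call takes 0.05 s, during which the arm holds its last target. There are 200 camera calls.

## Working session

There is one attempt and no reset: what is moved stays moved. The work goes in short steps, Python scripts to look and compute and a tool call to move; the robot and the scene stay as the last step left them, time stands still between calls to the robot, and variables do not carry over. Pictures are saved under pics/ and viewed, at most 10 in all, crops included, and the job is handed in when it is done.

Besides the shell and the picture viewer there is one more tool, called after "Call:" by a JSON object that holds its "op" and its "data". drive_tool: Moves the arm, as the interface text tells. Its arguments: {"type":"object","properties":{"moves":{"type":"array"},"force":{"type":"number"}},"required":["moves"]}

```bash
mkdir -p pics; ls
python3 - <<'E'
from cell import sensors, vision, env
import cv2, pickle
o=sensors.get_obs(); print(o, env.tip_extent)
d={}
for n in ("side","top"):
    c=vision.read_camera(n); d[n]=c
    cv2.imwrite(f"pics/{n}0.png",c["image"][:,:,::-1]); print(n,c["fx"],c["cx"],c["cy"],c["R"],c["t"])
pickle.dump(d,open("cams0.pkl","wb"))
E
```

```text
pics
{'time_s': 0.0, 'qpos': array([-69.83913232,  18.44046236,  -4.01411562,  83.17449934,
         1.29311865,  78.54108841,  -3.26054529]), 'joint_velocities': array([ 0.01305789, -0.0348559 , -0.03001899, -0.01507306, -0.00295341,
        0.0278272 , -0.12091326]), 'effort': array([ 6.47969409e-04, -4.91300547e+01, -4.03643483e-01, -3.12522876e+01,
       -6.38059666e-02,  4.38025407e-02,  1.81812579e-04]), 'tool_pos': array([0.21527428, 0.6127454 , 0.22944893]), 'tool_rot': array([-1.79889082e+02,  4.34826937e-03,  1.60646613e+02]), 'force': array([-0.06328113,  0.19688107,  0.72036112]), 'wrist_torque': array([ 0.02831098, -0.02024852,  0.01039882]), 'grasp_force': 0.0, 'grip_width': 0.08736114009878915} 0.008
side 594.9000111810906 326.04655526032343 234.15400464370407 [[ 0.70702994 -0.70687435 -0.02091198]
 [-0.42498936 -0.40107589 -0.8114938 ]
 [ 0.56523686  0.58263778 -0.58398674]] [-0.42435776  0.35711898  0.77751742]
top 528.8212676456952 323.481755576932 236.94949676561467 [[ 0.02598799 -0.99954144  0.01554121]
 [-0.98776763 -0.02806677 -0.15338631]
 [ 0.15375217 -0.0113649  -0.98804408]] [-0.02151053  0.62826856  0.84861911]
```

View pics/top0.png

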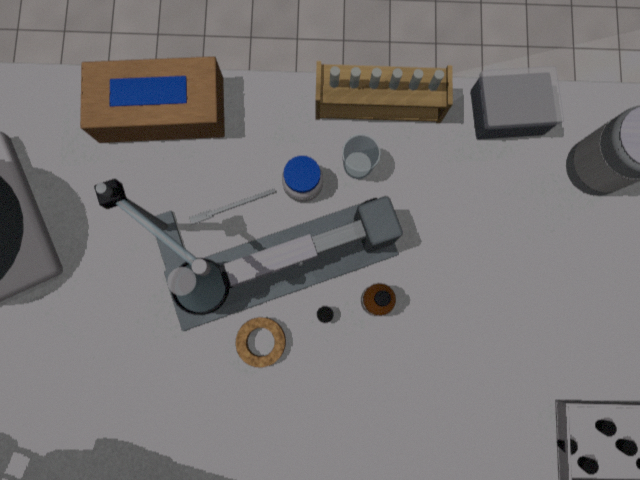

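View pics/side0.png

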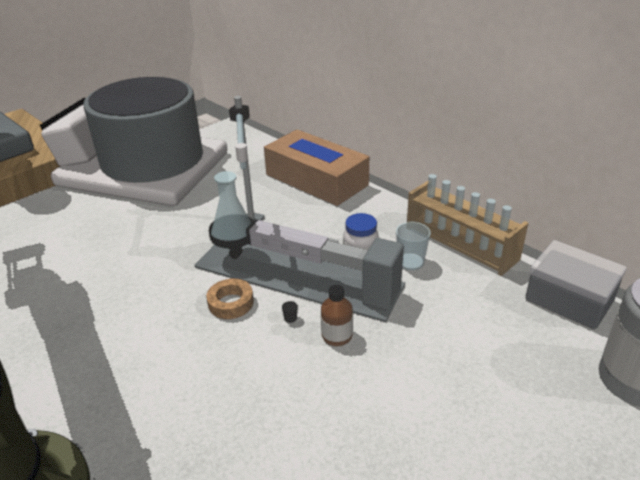

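The pictures show the rail from the flask (top view, about 200,285) to the end block (378,222), with the light sleeve from about (225,270) to (312,245). I'll enlarge both views.

Run:
```python
import cv2, pickle, numpy as np
d=pickle.load(open("cams0.pkl","rb"))
a=d["top"]["image"][190:340,210:410]; b=d["side"]["image"][205:305,225:425]
a=cv2.resize(a,None,fx=4,fy=4,interpolation=cv2.INTER_CUBIC)[0:600]; b=cv2.resize(b,None,fx=4,fy=4,interpolation=cv2.INTER_CUBIC)
cv2.imwrite("pics/topc.png",a[:,:,::-1]); cv2.imwrite("pics/sidec.png",b[:,:,::-1])
```

```text
(no output)
```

View pics/topc.png

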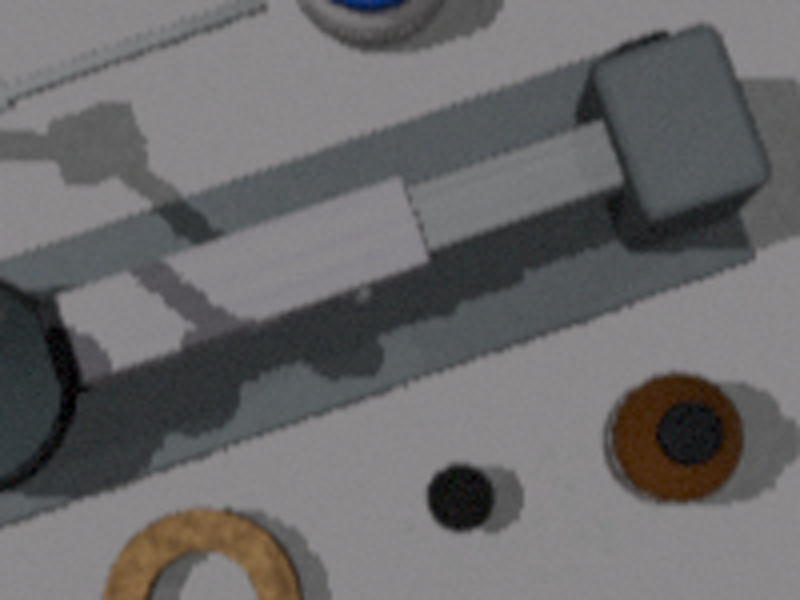

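View pics/sidec.png

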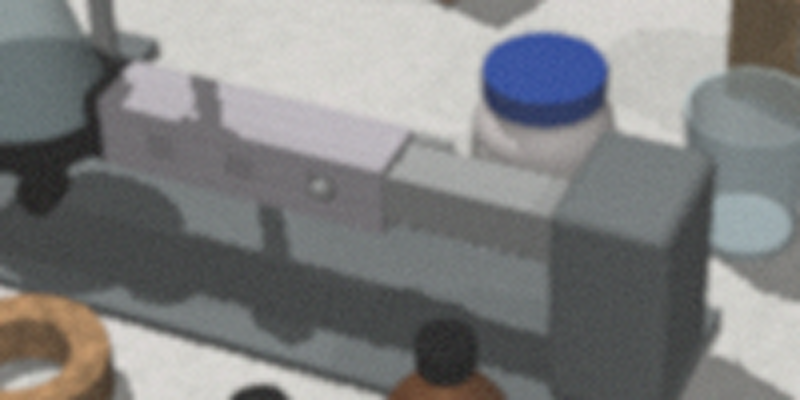

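The crops show the near button at topc (363,294) and sidec (321,187), the next holes at sidec (238,165) and (160,143), and the sleeve end corners at topc (404,178) and (430,258). Next I convert these pixels to world points.

```bash
cat > h.py <<'E'
import numpy as np
def ray(c,u,v):
    R=np.array(c["R"]);t=np.array(c["t"])
    d=R.T@np.array([(u-c["cx"])/c["fx"],(v-c["cy"])/c["fy"],1]); return -R.T@t,d/np.linalg.norm(d)
def plane(c,u,v,z):
    o,d=ray(c,u,v); return o+d*(z-o[2])/d[2]
def tri(c1,p1,c2,p2):
    o1,d1=ray(c1,*p1);o2,d2=ray(c2,*p2)
    s=np.linalg.lstsq(np.c_[d1,-d2],o2-o1,rcond=None)[0]
    a,b=o1+d1*s[0],o2+d2*s[1]; return (a+b)/2,np.linalg.norm(a-b)
E
python3 - <<'E'
from h import *; import pickle
np.set_printoptions(precision=4,suppress=True)
d=pickle.load(open("cams0.pkl","rb"));T,S=d["top"],d["side"]
tc=lambda u,v:(210+u/4,190+v/4); sc=lambda u,v:(225+u/4,205+v/4)
tip=tri(T,tc(363,294),S,sc(321,187)); print("tip",tip)
P={k:plane(T,*tc(*p),z) for k,p,z in [("endfar",(404,178),.098),("endnear",(430,258),.098),("nearL",(80,388),.098),("farL",(205,242),.098),("railA",(755,255),.008),("railB",(0,525),.008),("blkA",(595,68),.113),("blkB",(712,28),.113),("blkC",(768,170),.113),("blkD",(655,220),.113),("innA",(625,185),.095),("innB",(430,250),.095)]}
for k,p in P.items(): print(k,p)
yaw=lambda a,b:np.degrees(np.arctan2(*( (P[b]-P[a])[:2][::-1])))
for a,b in [("endnear","nearL"),("endfar","farL"),("railA","railB"),("endnear","endfar"),("innA","innB"),("blkD","blkA"),("blkC","blkB"),("blkB","blkA"),("blkC","blkD")]: print(a,b,yaw(a,b))
print("w",np.linalg.norm(P["endnear"]-P["endfar"]))
print("end side", tri(T,tc(430,258),S,sc(385,178)),tri(T,tc(404,178),S,sc(412,132)))
print("block c",(P["blkA"]+P["blkB"]+P["blkC"]+P["blkD"])/4)
for k,p in [("stop",(460,480)),("amber",(690,432))]: print(k,plane(T,*tc(*p),.03 if k=="stop" else .105))
# holes on the side plane
th=np.radians(109); ydir=np.array([np.cos(th),np.sin(th),0]); n=np.array([ydir[1],-ydir[0],0])
tp=tip[0]; 
for p in [(238,165),(160,143),(321,187)]:
    o,dd=ray(S,*sc(*p)); q=o+dd*(n@(tp+.005*n-o))/(n@dd); print("hole",q,(q-tp)@ydir)
E
```

```text
tip (array([0.5795, 0.0312, 0.0819]), np.float64(0.0015388371104206005))
endfar [0.6243 0.0163 0.098 ]
endnear [0.5924 0.0049 0.098 ]
nearL [0.537  0.1412 0.098 ]
farL [0.5963 0.0947 0.098 ]
railA [ 0.6087 -0.1388  0.008 ]
railB [0.4822 0.1871 0.008 ]
blkA [ 0.6683 -0.0585  0.113 ]
blkB [ 0.686  -0.1049  0.113 ]
blkC [ 0.6292 -0.1275  0.113 ]
blkD [ 0.608 -0.083  0.113]
innA [ 0.6245 -0.0727  0.095 ]
innB [0.596 0.005 0.095]
endnear nearL 112.10073102337279
endfar farL 109.68231863105404
railA railB 111.20622912263914
endnear endfar 19.479187311916192
innA innB 110.16227180979365
blkD blkA 22.161883864486686
blkC blkB 21.67576349541326
blkB blkA 110.81584753220324
blkC blkD 115.4921114634522
w 0.03391206196430978
end side (array([0.5938, 0.0043, 0.0931]), np.float64(0.002001409174940945)) (array([0.6245, 0.0163, 0.0963]), np.float64(0.00018868464401469219))
block c [ 0.6479 -0.0935  0.113 ]
stop [ 0.5063 -0.0105  0.03  ]
amber [ 0.5259 -0.0985  0.105 ]
hole [0.5695 0.0756 0.0769] 0.045244254453710456
hole [0.5559 0.1151 0.0768] 0.08708044433927171
hole [0.5836 0.0346 0.0779] 0.0019411110137064465
```

Call:
{"op": "drive_tool", "data": {"moves": [{"x":-212,"y":-257,"z":-15,"rz":0},{"x":-212,"y":-257,"z":-15,"rz":0},{"x":-212,"y":-257,"z":-15,"rz":0},{"x":-212,"y":-257,"z":-15,"rz":0},{"x":-212,"y":-257,"z":-15,"rz":0},{"x":-212,"y":-257,"z":-15,"rz":0.2},{"x":-363,"y":-416,"z":-15,"rz":0.4},{"x":-363,"y":-416,"z":-15,"rz":0.6},{"x":-363,"y":-416,"z":-15,"rz":0.862},{"x":-363,"y":-416,"z":-15,"rz":0.862},{"x":-472,"y":-484,"z":-15,"rz":0.862},{"x":-472,"y":-484,"z":-15,"rz":0.862},{"x":-472,"y":-484,"z":-15,"rz":0.862},{"x":-551,"y":-416,"z":-15,"rz":0.862},{"x":-551,"y":-416,"z":-15,"rz":0.862},{"x":-551,"y":-416,"z":-15,"rz":0.862},{"x":-551,"y":-416,"z":-15,"rz":0.862},{"x":-551,"y":-416,"z":-15,"rz":0.862}]}}

```text
invalid input at $.moves[0]: expected keys x, y, z, rx, ry, rz, fingers
```

Run:
```python
from cell import sensors, vision
import cv2,pickle
o=sensors.get_obs(); print(o["time_s"],o["tool_pos"],o["tool_rot"],o["force"])
c=vision.read_camera("wrist");pickle.dump(c,open("w1.pkl","wb")); cv2.imwrite("pics/w1.png",c["image"][:,:,::-1])
```

```text
0.1 [0.21527518 0.61279646 0.22955803] [-1.79900240e+02  3.97926975e-03  1.60648160e+02] [ 0.29785295  0.33666957 -1.13227931]
```

View pics/w1.png

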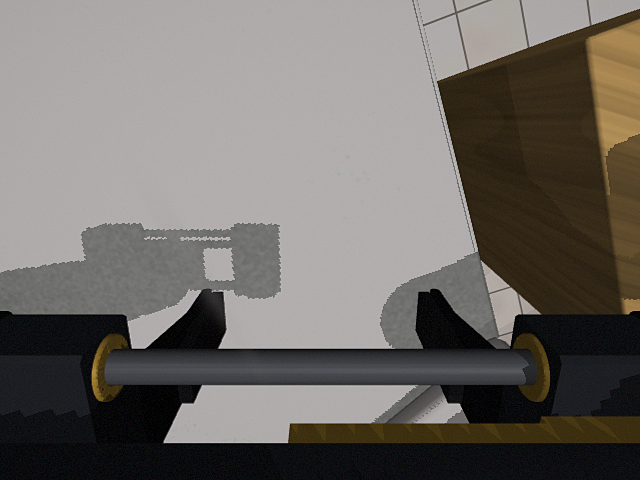

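The move was refused because every key is required, so the arm is still at its start. The wrist picture shows the finger tips at about (215,292) and (430,292) over empty bench. I'm resending with all the keys.

Call:
{"op": "drive_tool", "data": {"moves": [{"x":-212,"y":-257,"z":-15,"rx":0,"ry":0,"rz":0,"fingers":-1},{"x":-212,"y":-257,"z":-15,"rx":0,"ry":0,"rz":0,"fingers":-1},{"x":-212,"y":-257,"z":-15,"rx":0,"ry":0,"rz":0,"fingers":-1},{"x":-212,"y":-257,"z":-15,"rx":0,"ry":0,"rz":0,"fingers":-1},{"x":-212,"y":-257,"z":-15,"rx":0,"ry":0,"rz":0,"fingers":-1},{"x":-212,"y":-257,"z":-15,"rx":0,"ry":0,"rz":0.2,"fingers":-1},{"x":-363,"y":-416,"z":-15,"rx":0,"ry":0,"rz":0.4,"fingers":-1},{"x":-363,"y":-416,"z":-15,"rx":0,"ry":0,"rz":0.6,"fingers":-1},{"x":-363,"y":-416,"z":-15,"rx":0,"ry":0,"rz":0.862,"fingers":-1},{"x":-363,"y":-416,"z":-15,"rx":0,"ry":0,"rz":0.862,"fingers":-1},{"x":-472,"y":-484,"z":-15,"rx":0,"ry":0,"rz":0.862,"fingers":-1},{"x":-472,"y":-484,"z":-15,"rx":0,"ry":0,"rz":0.862,"fingers":-1},{"x":-472,"y":-484,"z":-15,"rx":0,"ry":0,"rz":0.862,"fingers":-1},{"x":-551,"y":-416,"z":-15,"rx":0,"ry":0,"rz":0.862,"fingers":-1},{"x":-551,"y":-416,"z":-15,"rx":0,"ry":0,"rz":0.862,"fingers":-1},{"x":-551,"y":-416,"z":-15,"rx":0,"ry":0,"rz":0.862,"fingers":-1},{"x":-551,"y":-416,"z":-15,"rx":0,"ry":0,"rz":0.862,"fingers":-1},{"x":-551,"y":-416,"z":-15,"rx":0,"ry":0,"rz":0.862,"fingers":-1}]}}

```text
time_s: 2.4
tool_pos: [0.5965, 0.0377, 0.246]
tool_rot: [180.0, -0.0, 111.2]
force: [-0.1, 0.3, 0.7]
grip_width: 0.0872
grasp_force: 0.0
```

Run:
```python
from cell import sensors, vision
import cv2,pickle
o=sensors.get_obs(); print(o["time_s"],o["tool_pos"],o["tool_rot"],o["force"])
c=vision.read_camera("wrist");pickle.dump(c,open("w1.pkl","wb")); cv2.imwrite("pics/w2.png",c["image"][:,:,::-1])
```

```text
2.4 [0.59652738 0.03765317 0.24597547] [ 1.79979529e+02 -3.89581596e-02  1.11214919e+02] [-0.09500487  0.34889117  0.65151212]
```

View pics/w2.png

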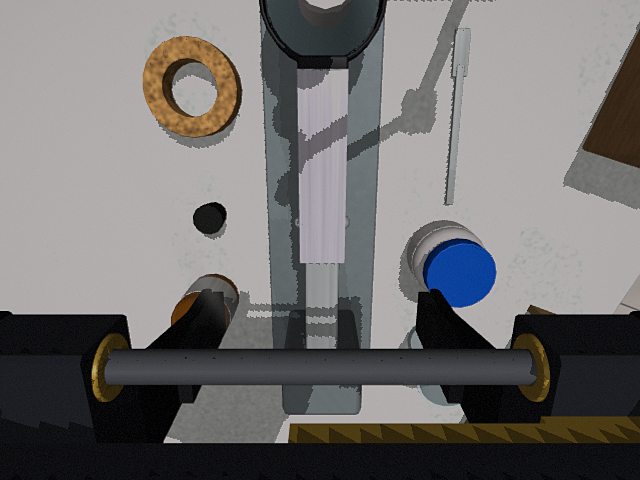

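The wrist view shows the sleeve upright in the picture, with its edges at about 299 and 346, the cradle at the top, and the button tips at about (297,222) and (348,222). I'll turn these into positions.

Run:
```python
from h import *; import pickle,cv2
from scipy import stats
np.set_printoptions(precision=4,suppress=True)
c=pickle.load(open("w1.pkl","rb")); im=c["image"].astype(int)
print(-np.array(c["R"]).T@c["t"])
# sleeve: brightest pinkish region -> row edges
g=cv2.cvtColor(c["image"],cv2.COLOR_RGB2GRAY).astype(float)
L=[];Rr=[]
for v in list(range(75,90))+list(range(185,258)):
    gr=np.gradient(cv2.GaussianBlur(g[v:v+1],(5,1),0)[0])
    l=285+np.argmax(gr[285:312]); r=335+np.argmin(gr[335:360]); L.append(plane(c,l,v,.098)); Rr.append(plane(c,r,v,.098))
L=np.array(L);Rr=np.array(Rr); M=(L+Rr)/2
for q in (L,Rr,M):
    f=stats.theilslopes(q[:,0],q[:,1]); print("yaw",np.degrees(np.arctan2(1,f[0])),"x at y=.038",f[1]+f[0]*.038)
print("width",np.median(np.linalg.norm(L-Rr,axis=1)))
a,b=plane(c,297,222,.08),plane(c,348,222,.08);print("tips",a,b,(a+b)/2,np.linalg.norm(a-b))
print("end",plane(c,322,262.5,.098))
crop=c["image"][190:280,270:380]; cv2.imwrite("pics/w2c.png",cv2.resize(crop,None,fx=6,fy=6,interpolation=cv2.INTER_CUBIC)[:,:,::-1])
```

```text
[0.5661 0.1156 0.4009]
yaw 110.35366365686902 x at y=.038 0.5780510920969851
yaw 111.1893504099212 x at y=.038 0.6167773589692721
yaw 111.14744607298532 x at y=.038 0.5974771812517115
width 0.036102818609311665
tips [0.5779 0.0311 0.08  ] [0.6175 0.0466 0.08  ] [0.5977 0.0389 0.08  ] 0.04253481390939006
end [0.6079 0.0114 0.098 ]
```

View pics/w2c.png

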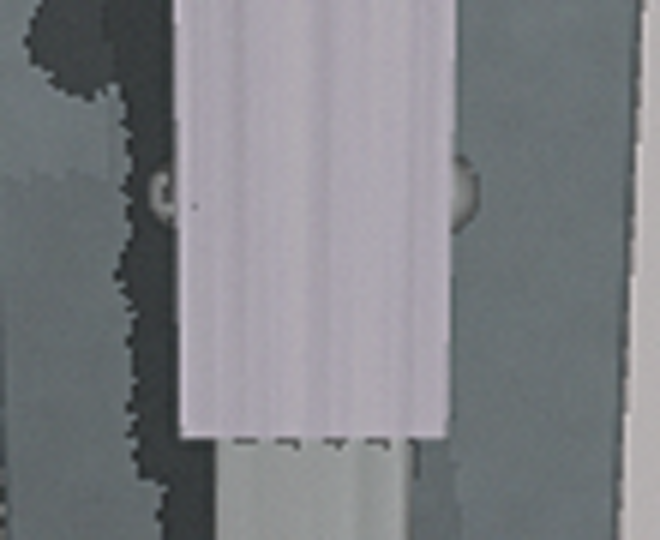

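Button midpoint is (0.5977, 0.0389), with the axis at yaw 111.2°. Both match the rig sizes given. I'll descend astride the buttons.

Call:
{"op": "drive_tool", "data": {"moves": [{"x":0.6,"y":0.7,"z":40,"rx":0,"ry":0,"rz":0,"fingers":-1},{"x":0.6,"y":0.7,"z":80,"rx":0,"ry":0,"rz":0,"fingers":-1},{"x":0.6,"y":0.7,"z":120,"rx":0,"ry":0,"rz":0,"fingers":-1},{"x":0.6,"y":0.7,"z":150,"rx":0,"ry":0,"rz":0,"fingers":-1},{"x":0.6,"y":0.7,"z":170,"rx":0,"ry":0,"rz":0,"fingers":-1},{"x":0.6,"y":0.7,"z":177,"rx":0,"ry":0,"rz":0,"fingers":0},{"x":0.6,"y":0.7,"z":177,"rx":0,"ry":0,"rz":0,"fingers":0},{"x":0.6,"y":0.7,"z":177,"rx":0,"ry":0,"rz":0,"fingers":-0.25},{"x":0.6,"y":0.7,"z":177,"rx":0,"ry":0,"rz":0,"fingers":-0.25},{"x":0.6,"y":0.7,"z":177,"rx":0,"ry":0,"rz":0,"fingers":-0.25}], "force": 5}}

```text
time_s: 3.7
tool_pos: [0.5982, 0.0391, 0.0691]
tool_rot: [179.9, 0.0, 111.3]
force: [-0.1, 0.1, 0.1]
grip_width: 0.0554
grasp_force: 0.0
```

Run:
```python
from cell import sensors, vision
import cv2,pickle
o=sensors.get_obs(); print(o["time_s"],o["tool_pos"],o["tool_rot"],o["force"],o["grip_width"],o["grasp_force"])
c=vision.read_camera("wrist");pickle.dump(c,open("w3.pkl","wb")); 
cv2.imwrite("pics/w3.png",cv2.resize(c["image"][200:420,180:460],None,fx=2.7,fy=2.7,interpolation=cv2.INTER_CUBIC)[:,:,::-1])
```

```text
3.7 [0.59824707 0.03906705 0.06911613] [1.79942221e+02 2.49324853e-03 1.11257711e+02] [-0.12902369  0.10234611  0.131146  ] 0.055423253742411034 0.0
```

View pics/w3.png

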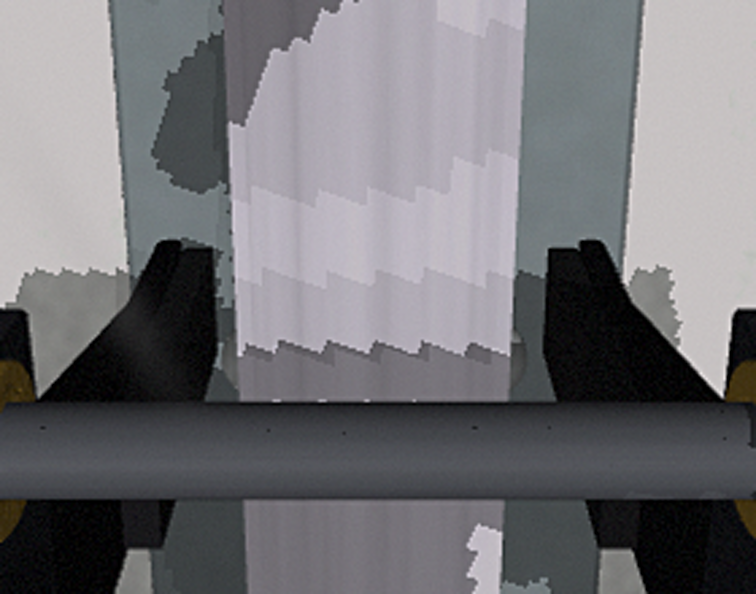

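Finger mid is at 381 and tube mid at 376 in the picture (270 px = 36 mm), so the gripper sits about 0.65 mm too far towards +x. I'll correct that and close.

Call:
{"op": "drive_tool", "data": {"moves": [{"x":0,"y":-0.6,"z":0,"rx":0,"ry":0,"rz":0,"fingers":-0.25},{"x":0,"y":-0.6,"z":0,"rx":0,"ry":0,"rz":0,"fingers":0},{"x":0,"y":-0.6,"z":0,"rx":0,"ry":0,"rz":0,"fingers":0.3},{"x":0,"y":-0.6,"z":0,"rx":0,"ry":0,"rz":0,"fingers":0.5},{"x":0,"y":-0.6,"z":0,"rx":0,"ry":0,"rz":0,"fingers":1},{"x":0,"y":-0.6,"z":0,"rx":0,"ry":0,"rz":0,"fingers":1},{"x":0,"y":-0.6,"z":0,"rx":0,"ry":0,"rz":0,"fingers":1},{"x":0,"y":-0.6,"z":0,"rx":0,"ry":0,"rz":0,"fingers":1}], "force": 20}}

```text
time_s: 4.75
tool_pos: [0.5975, 0.0388, 0.0686]
tool_rot: [180.0, 0.0, 111.3]
force: [1.8, 0.9, -1.8]
grip_width: 0.0357
grasp_force: 20.0
```

The pads are on the tube (35.7 mm) and the side force is about 2 N. Now the first slide step.

Call:
{"op": "drive_tool", "data": {"moves": [{"x":-0.5,"y":0,"z":0,"rx":0,"ry":0,"rz":0,"fingers":1},{"x":-1,"y":0,"z":0,"rx":0,"ry":0,"rz":0,"fingers":1},{"x":-1.5,"y":0,"z":0,"rx":0,"ry":0,"rz":0,"fingers":1},{"x":-2,"y":0,"z":0,"rx":0,"ry":0,"rz":0,"fingers":1},{"x":-2,"y":0,"z":0,"rx":0,"ry":0,"rz":0,"fingers":1}]}}

```text
time_s: 5.38
tool_pos: [0.5975, 0.0388, 0.0686]
tool_rot: [-180.0, -0.1, 111.3]
force: [-1.4, 5.0, 1.0]
grip_width: 0.036
grasp_force: 20.0
```

The arm is compliant, about 2.6 N per mm. I'll keep ramping.

Call:
{"op": "drive_tool", "data": {"moves": [{"x":-0.5,"y":0,"z":0,"rx":0,"ry":0,"rz":0,"fingers":1},{"x":-1,"y":0,"z":0,"rx":0,"ry":0,"rz":0,"fingers":1},{"x":-1.5,"y":0,"z":0,"rx":0,"ry":0,"rz":0,"fingers":1},{"x":-2,"y":0,"z":0,"rx":0,"ry":0,"rz":0,"fingers":1},{"x":-2,"y":0,"z":0,"rx":0,"ry":0,"rz":0,"fingers":1}]}}

```text
time_s: 6.0
tool_pos: [0.5975, 0.0387, 0.0685]
tool_rot: [-179.9, -0.3, 111.4]
force: [-4.2, 7.4, 1.8]
grip_width: 0.0358
grasp_force: 20.0
```

Call:
{"op": "drive_tool", "data": {"moves": [{"x":-0.5,"y":0,"z":0,"rx":0,"ry":0,"rz":0,"fingers":1},{"x":-1,"y":0,"z":0,"rx":0,"ry":0,"rz":0,"fingers":1},{"x":-1.5,"y":0,"z":0,"rx":0,"ry":0,"rz":0,"fingers":1},{"x":-1.5,"y":0,"z":0,"rx":0,"ry":0,"rz":0,"fingers":1}]}}

```text
time_s: 6.5
tool_pos: [0.5979, 0.0376, 0.0685]
tool_rot: [-179.9, -0.3, 111.4]
force: [-5.0, 7.7, 2.4]
grip_width: 0.0361
grasp_force: 20.0
```

Call:
{"op": "drive_tool", "data": {"moves": [{"x":-0.5,"y":0,"z":0,"rx":0,"ry":0,"rz":0,"fingers":1},{"x":-1,"y":0,"z":0,"rx":0,"ry":0,"rz":0,"fingers":1},{"x":-1.5,"y":0,"z":0,"rx":0,"ry":0,"rz":0,"fingers":1},{"x":-1.5,"y":0,"z":0,"rx":0,"ry":0,"rz":0,"fingers":1}]}}

```text
time_s: 7.0
tool_pos: [0.5985, 0.0361, 0.0685]
tool_rot: [-179.9, -0.3, 111.4]
force: [-4.5, 7.9, 2.7]
grip_width: 0.036
grasp_force: 20.0
```

Call:
{"op": "drive_tool", "data": {"moves": [{"x":-0.5,"y":0,"z":0,"rx":0,"ry":0,"rz":0,"fingers":1},{"x":-1,"y":0,"z":0,"rx":0,"ry":0,"rz":0,"fingers":1},{"x":-1.5,"y":0,"z":0,"rx":0,"ry":0,"rz":0,"fingers":1},{"x":-1.5,"y":0,"z":0,"rx":0,"ry":0,"rz":0,"fingers":1}]}}

```text
time_s: 7.5
tool_pos: [0.5988, 0.0355, 0.0685]
tool_rot: [-179.9, -0.4, 111.4]
force: [-5.2, 9.8, 3.6]
grip_width: 0.0359
grasp_force: 20.0
```

```bash
cat > shift.py <<'E'
# pixel shift of sleeve/cradle/flask region since start, by phase correlation of flask+cradle patch in side view -> mm along rig y
from h import *; import pickle,cv2
from cell import sensors, vision
d=pickle.load(open("cams0.pkl","rb"))["side"]; c=vision.read_camera("side")
g=lambda i:cv2.cvtColor(i["image"],cv2.COLOR_RGB2GRAY).astype(np.float32)
a,b=g(d),g(c)
y=np.array([-.3616,.9323,0]); pr=lambda X:(lambda q:np.array([q[0]/q[2]*c["fx"]+c["cx"],q[1]/q[2]*c["fy"]+c["cy"]]))(np.array(c["R"])@X+c["t"])
P=np.array([.5976,.0388,.08])+.165*y+np.array([0,0,.03])
uv=pr(P); J=pr(P-y*.01)-uv
u0,v0=208,170; tpl=a[v0:v0+85,u0:u0+45]  # flask body and cradle
r=cv2.matchTemplate(b[v0-20:v0+125,u0-20:u0+115],tpl,cv2.TM_CCOEFF_NORMED)
_,m,_,l=cv2.minMaxLoc(r)
s=np.array([l[0]-20.,l[1]-20.])
def sub(f): return 0 if f[0]+f[2]-2*f[1]==0 else .5*(f[0]-f[2])/(f[0]-2*f[1]+f[2])
s+=[sub(r[l[1],l[0]-1:l[0]+2]),sub(r[l[1]-1:l[1]+2,l[0]])]
o=sensors.get_obs()
print("score",m,"shift px",s,"per cm",J,"slide mm",10*s@J/(J@J),"TCP",o["tool_pos"],o["force"])
cv2.imwrite("pics/s_last.png",cv2.resize(c["image"][165:305,190:425],None,fx=3,fy=3,interpolation=cv2.INTER_CUBIC)[:,:,::-1])
E
python3 shift.py
```

```text
score 0.9660771489143372 shift px [0.83323479 0.34024698] per cm [4.54260953 1.10319821] slide mm 1.9038778860010388 TCP [0.59872185 0.03554032 0.06853849] [-6.14652322  9.27338575  3.15004664]
```

The flask and cradle have moved about 2 mm, so the tube is following and the domes are now meeting the wall. I'll carry on with slightly more grip.

Call:
{"op": "drive_tool", "data": {"moves": [{"x":0,"y":0,"z":0,"rx":0,"ry":0,"rz":0,"fingers":1},{"x":-0.5,"y":0,"z":0,"rx":0,"ry":0,"rz":0,"fingers":1},{"x":-1,"y":0,"z":0,"rx":0,"ry":0,"rz":0,"fingers":1},{"x":-1.5,"y":0,"z":0,"rx":0,"ry":0,"rz":0,"fingers":1},{"x":-1.5,"y":0,"z":0,"rx":0,"ry":0,"rz":0,"fingers":1}], "force": 28}}

```text
time_s: 8.18
tool_pos: [0.599, 0.0347, 0.0685]
tool_rot: [-179.9, -0.4, 111.4]
force: [-5.0, 10.7, 3.7]
grip_width: 0.0359
grasp_force: 28.0
```

Call:
{"op": "drive_tool", "data": {"moves": [{"x":-0.5,"y":0,"z":0,"rx":0,"ry":0,"rz":0,"fingers":1},{"x":-1,"y":0,"z":0,"rx":0,"ry":0,"rz":0,"fingers":1},{"x":-1.5,"y":0,"z":0,"rx":0,"ry":0,"rz":0,"fingers":1},{"x":-1.5,"y":0,"z":0,"rx":0,"ry":0,"rz":0,"fingers":1}]}}

```text
time_s: 8.68
tool_pos: [0.5993, 0.0342, 0.0685]
tool_rot: [-179.9, -0.5, 111.4]
force: [-6.7, 12.2, 4.6]
grip_width: 0.0355
grasp_force: 28.1
```

```bash
python3 shift.py
```

```text
score 0.940854549407959 shift px [1.14126091 0.45779598] per cm [4.54260953 1.10319821] slide mm 2.6035382905350213 TCP [0.59924064 0.03422945 0.06851598] [-5.87505505 12.18538987  5.46350459]
```

Call:
{"op": "drive_tool", "data": {"moves": [{"x":-0.5,"y":0,"z":0,"rx":0,"ry":0,"rz":0,"fingers":1},{"x":-1,"y":0,"z":0,"rx":0,"ry":0,"rz":0,"fingers":1},{"x":-1,"y":0,"z":0,"rx":0,"ry":0,"rz":0,"fingers":1}]}}

```text
time_s: 9.1
tool_pos: [0.5993, 0.0341, 0.0685]
tool_rot: [-179.9, -0.6, 111.4]
force: [-8.3, 13.1, 4.7]
grip_width: 0.0358
grasp_force: 28.1
```

Call:
{"op": "drive_tool", "data": {"moves": [{"x":0,"y":0,"z":0,"rx":0,"ry":0,"rz":0,"fingers":1},{"x":0,"y":0,"z":0,"rx":0,"ry":0,"rz":0,"fingers":1},{"x":-0.5,"y":0,"z":0,"rx":0,"ry":0,"rz":0,"fingers":1},{"x":-0.5,"y":0,"z":0,"rx":0,"ry":0,"rz":0,"fingers":1}], "force": 40}}

```text
time_s: 9.6
tool_pos: [0.6005, 0.0311, 0.0685]
tool_rot: [-179.9, -0.4, 111.4]
force: [-3.9, 7.8, 2.3]
grip_width: 0.0357
grasp_force: 40.0
```

```bash
python3 shift.py
```

```text
score 0.8662674427032471 shift px [2.05366659 0.90273549] per cm [4.54260953 1.10319821] slide mm 4.724847776014978 TCP [0.60057092 0.03078222 0.06854926] [-3.50088489  8.61908394  2.63993388]
```

View pics/s_last.png

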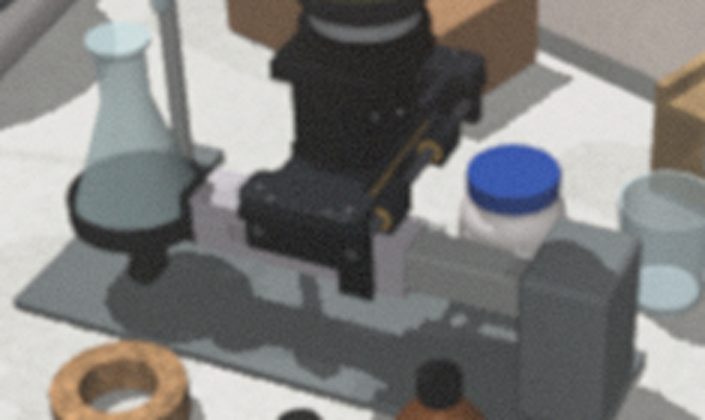

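The force dropped and the tool advanced, so the domes have gone under the wall. The picture shows the pads on the tube at about (300,240) and the tube's end at about (410,260), with the flask upright. I'll measure slide more directly from the tube's end edge.

```bash
cat > edge.py <<'E'
from h import *; import pickle,cv2
from scipy.ndimage import map_coordinates, gaussian_filter1d
from cell import sensors, vision
d=pickle.load(open("cams0.pkl","rb"))["side"]; c=vision.read_camera("side")
y=np.array([-.3616,.9323,0]); x=np.array([.9323,.3616,0]); O=np.array([.5976,.0388,0])
s=np.arange(-.095,-.018,.0005)
def prof(cam):
    R=np.array(cam["R"]);t=np.array(cam["t"]); im=cam["image"].astype(float)
    E=[]
    for xx,z in [(-.018,z) for z in np.arange(.066,.096,.003)]+[(xx,.098) for xx in np.arange(-.015,.016,.003)]:
        q=(R@(O+np.outer(s,y)+xx*x+[0,0,z]).T).T+t
        uv=q[:,:2]/q[:,2:]*[cam["fx"],cam["fy"]]+[cam["cx"],cam["cy"]]
        p=map_coordinates(im[:,:,0]-im[:,:,1],[uv[:,1],uv[:,0]],order=1)  # pinkness
        E.append(p)
    return gaussian_filter1d(np.array(E),3,axis=1)
def edge(p):
    m=p.mean(0); h=(m[:5].mean()+np.percentile(m,90))/2; i=np.argmax(m>h); return s[i]*1e3, m[[0,-1]], 
a,b=prof(d),prof(c)
ea,eb=edge(a),edge(b); o=sensors.get_obs()
f=o["force"]; print(ea,eb,"slide",ea[0]-eb[0],"tcp rig y mm",1e3*(o["tool_pos"]-O)@y,"Fy",f@y,"Fx",f@x,"t",o["time_s"],o["grip_width"])
E
python3 edge.py
```

```text
(np.float64(-30.499999999999943), array([-1.17515773,  3.53803351])) (np.float64(-38.49999999999995), array([-0.49849064,  3.7593087 ])) slide 8.000000000000007 tcp rig y mm -8.722205712336313 Fy 9.187073949934256 Fx -0.31576631748218764 t 9.7 0.03600987332422669
```

Slide reads 8.0 mm against 8.7 mm of tool travel, so the tube follows with almost no slip. Carrying on towards about 33 mm.

Call:
{"op": "drive_tool", "data": {"moves": [{"x":-2,"y":0,"z":0,"rx":0,"ry":0,"rz":0,"fingers":1},{"x":-4,"y":0,"z":0,"rx":0,"ry":0,"rz":0,"fingers":1},{"x":-6,"y":0,"z":0,"rx":0,"ry":0,"rz":0,"fingers":1},{"x":-8,"y":0,"z":0,"rx":0,"ry":0,"rz":0,"fingers":1},{"x":-10,"y":0,"z":0,"rx":0,"ry":0,"rz":0,"fingers":1},{"x":-12,"y":0,"z":0,"rx":0,"ry":0,"rz":0,"fingers":1},{"x":-14,"y":0,"z":0,"rx":0,"ry":0,"rz":0,"fingers":1},{"x":-16,"y":0,"z":0,"rx":0,"ry":0,"rz":0,"fingers":1},{"x":-18,"y":0,"z":0,"rx":0,"ry":0,"rz":0,"fingers":1},{"x":-20,"y":0,"z":0,"rx":0,"ry":0,"rz":0,"fingers":1},{"x":-22,"y":0,"z":0,"rx":0,"ry":0,"rz":0,"fingers":1},{"x":-23,"y":0,"z":0,"rx":0,"ry":0,"rz":0,"fingers":1},{"x":-23,"y":0,"z":0,"rx":0,"ry":0,"rz":0,"fingers":1}]}}

```text
time_s: 11.32
tool_pos: [0.6091, 0.0088, 0.0685]
tool_rot: [-179.9, -0.3, 111.4]
force: [-3.1, 7.2, 2.6]
grip_width: 0.0355
grasp_force: 40.0
```

```bash
python3 edge.py
```

```text
(np.float64(-30.499999999999943), array([-1.17515773,  3.53803351])) (np.float64(-61.49999999999997), array([-0.33535904, -0.20339083])) slide 31.00000000000003 tcp rig y mm -32.12615445440843 Fy 8.733767513766557 Fx -0.5960011635608526 t 11.375 0.035476841835676814
```

Call:
{"op": "drive_tool", "data": {"moves": [{"x":-1,"y":0,"z":0,"rx":0,"ry":0,"rz":0,"fingers":1},{"x":-2,"y":0,"z":0,"rx":0,"ry":0,"rz":0,"fingers":1},{"x":-3,"y":0,"z":0,"rx":0,"ry":0,"rz":0,"fingers":1},{"x":-4,"y":0,"z":0,"rx":0,"ry":0,"rz":0,"fingers":1},{"x":-5,"y":0,"z":0,"rx":0,"ry":0,"rz":0,"fingers":1},{"x":-6,"y":0,"z":0,"rx":0,"ry":0,"rz":0,"fingers":1},{"x":-7,"y":0,"z":0,"rx":0,"ry":0,"rz":0,"fingers":1},{"x":-7.5,"y":0,"z":0,"rx":0,"ry":0,"rz":0,"fingers":1},{"x":-7.5,"y":0,"z":0,"rx":0,"ry":0,"rz":0,"fingers":1}]}}

```text
time_s: 12.5
tool_pos: [0.6126, -0.0004, 0.0685]
tool_rot: [-180.0, -0.1, 111.3]
force: [-1.9, 5.7, 1.7]
grip_width: 0.0355
grasp_force: 40.0
```

```bash
python3 edge.py
```

```text
(np.float64(-30.499999999999943), array([-1.17515773,  3.53803351])) (np.float64(-72.49999999999999), array([-0.83335889, -0.30176893])) slide 42.00000000000004 tcp rig y mm -41.98935689690792 Fy 5.9224897938145284 Fx -0.14036165955710134 t 12.55 0.03582133120714138
```

The tube jumped forward and the force fell below rubbing level, so the buttons have probably snapped in. I'll relieve the push, open and look.

Call:
{"op": "drive_tool", "data": {"moves": [{"x":1,"y":0,"z":0,"rx":0,"ry":0,"rz":0,"fingers":1},{"x":2,"y":0,"z":0,"rx":0,"ry":0,"rz":0,"fingers":1},{"x":2,"y":0,"z":0,"rx":0,"ry":0,"rz":0,"fingers":-0.2},{"x":2,"y":0,"z":0,"rx":0,"ry":0,"rz":0,"fingers":-0.8},{"x":2,"y":0,"z":0,"rx":0,"ry":0,"rz":0,"fingers":-1},{"x":2,"y":0,"z":0,"rx":0,"ry":0,"rz":0,"fingers":-1},{"x":2,"y":0,"z":0,"rx":0,"ry":0,"rz":0,"fingers":-1},{"x":2,"y":0,"z":-40,"rx":0,"ry":0,"rz":0,"fingers":-1},{"x":2,"y":0,"z":-80,"rx":0,"ry":0,"rz":0,"fingers":-1},{"x":2,"y":0,"z":-130,"rx":0,"ry":0,"rz":0,"fingers":-1},{"x":2,"y":0,"z":-180,"rx":0,"ry":0,"rz":0,"fingers":-1},{"x":2,"y":0,"z":-180,"rx":0,"ry":0,"rz":0,"fingers":-1},{"x":2,"y":0,"z":-180,"rx":0,"ry":0,"rz":0,"fingers":-1}]}}

```text
time_s: 14.18
tool_pos: [0.6121, 0.0002, 0.2481]
tool_rot: [-180.0, -0.0, 111.3]
force: [0.1, -0.0, 0.5]
grip_width: 0.0869
grasp_force: 0.0
```

```bash
python3 edge.py
python3 - <<'E'
from cell import vision; import cv2,numpy as np
s=vision.read_camera("side")["image"][165:290,190:390]; w=vision.read_camera("wrist")["image"][100:300,260:390]
s=cv2.resize(s,(800,500)[:2],interpolation=cv2.INTER_CUBIC)[:, :470]; w=cv2.resize(w,(325,500),interpolation=cv2.INTER_CUBIC)
cv2.imwrite("pics/fin.png",np.hstack([s,w])[:,:,::-1])
E
```

```text
(np.float64(-30.499999999999943), array([-1.17515773,  3.53803351])) (np.float64(-72.49999999999999), array([-1.27863361,  3.86757241])) slide 42.00000000000004 tcp rig y mm -41.02623206552185 Fy -0.2287694850248913 Fx -0.7577012022158449 t 14.225 0.08667530437444596
```

View pics/fin.png

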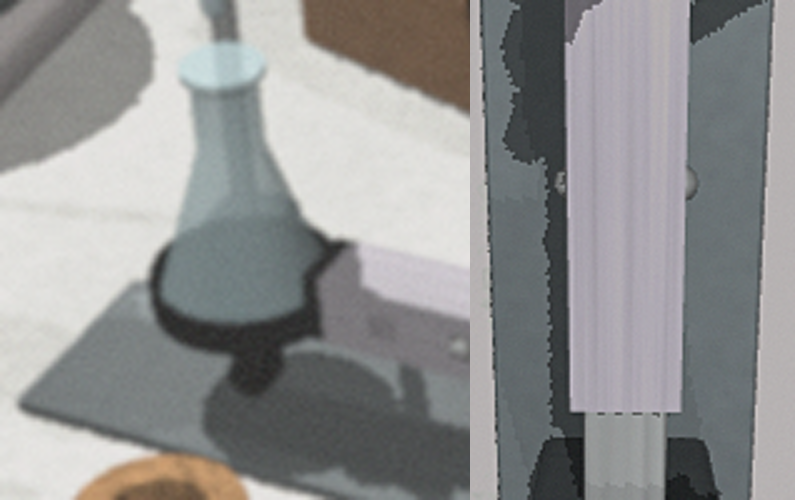

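The wrist view shows both buttons standing out at about (562,182) and (692,182), with the tube's end well past them. The side view shows a button in the 2nd hole at (458,345), one hole left before it at (380,325), and the flask upright. The gripper is clear, so I'm handing in.

```bash
python3 -c "
from cell import workorder; print(workorder.sign_off())"
```

```text
the job is handed in; nothing more can be done
None
```

The tube is one hole shorter (about 42 mm of travel measured, ±1 mm, against 41 ± 2 mm). Both buttons stand out of the second holes, the flask is upright in its cradle, and the gripper was clear at hand-in; the hand-in returned no verdict.

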